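# Show a relay from the relay box to the inspection camera

## Robot

A 7-joint arm with a two-finger parallel gripper is mounted at the origin on the work surface. World frame = base frame: x ahead of the robot, y to its left, z up, the work surface at z = 0. Lengths are in m, angles in rad, forces in N, time in s.
With the tool pointing down it reaches from about 0.4 to 0.85 m from the base axis. Payload 10.4 kg.
Tool frame: the origin (TCP) lies between the finger pads; the fingertips stand 19 mm ahead of it and the grasp point (between the pads) is the TCP; x points along the fingers, y is the direction in which the jaws open and shut, and the axes are right-handed (so a half turn about x gives the same grasp; the last joint's range is limited). The gripper opens to 87 mm and grips with 3 to 60 N. Pads are 19 mm wide; open, the fingers measure 117 mm over their backs; the gripper's body (75 mm by 190 mm) begins 51 mm behind the grasp point.
Start: joints at [1.296, 0.332, -0.065, 1.46, 0.022, 1.35, -0.088], TCP at [0.156, -0.605, 0.242] pointing down, gripper open.
Joint ranges: [-2.6, 2.6], [-0.5, 2.12], [-1.47, 1.34], [0.16, 2.42], [-1.27, 4.41], [0.06, 2.06], [-2.6, 2.6]. Speed limits (rad/s): [2.22, 2.22, 2.79, 2.79, 3.14, 3.14, 3.14].

## Interface

Orientations are given as a unit quaternion [x, y, z, w].
In Python, from bench import r gives the robot as it stands.
- The arm moves only by the tool drive_tool, never from a script. Its argument "motion" is a list of rows, each a list of 4 numbers: the shift along the tool's x, y, z in cm, then the turn about the tool's x in units of 5 degrees (1.0 is 5 degrees). In form: [[tx, ty, tz, twist], ...]. A call has 1 to 20 rows; each row is the pose to reach, as a shift and turn from the pose commanded when the call began, along the tool's axes at that moment; what a row does not reach only later rows make up. A row lasts 1/12 s, in which the tool goes at most 41.7 mm and 7.16 degrees, less where a joint would pass 70% of its speed; a pose out of reach is approached as far as the arm can. A call with a gripper value outside its range is refused whole. "grip" is the closure in counts, from 0 (fully open) to 255 (shut), set as the call begins (left out, the last holds). The fingers move at their own pace and stop on an object; "force" is the grip in N (left out, the last holds). Time passes only in rows, so rows that repeat a pose let the fingers close. It gives the time, the measured TCP pose, the force and the opening at its end, in the units of the state.
- r.read_state(): the state, without advancing time (a new reading comes with each control period).
- r.camera(name): name is "scene" or "top"; returns the picture (384x512x3 uint8, red, green, blue); there is no depth.
- r.calibration(name): a dict with "fx", "fy", "cx", "cy" (pixels), "xyz" and "orientation" of the camera in the world. Camera axes: x right, y up, looking along -z (the intrinsics and any distortion apply to the point x, -y, -z); pixel columns grow to the right and rows downward; lengths in m; the calibration is good to about 2 mm. A picture is of the moment at which its call begins. calibration takes no time and is no camera call.
- r.close_job(): hands the job in, once; it reports no verdict.
The state is a dict: "time": time; "joint_positions": joint angles; "joint_vel": joint speeds; "joint_torque": joint torques, N m; "ee_pos": TCP position; "eef_rot": TCP orientation; "ft_force": force on the tool from outside, world axes, zero at the start; "torque": the same for the moment, N m; "width": finger opening in m.
Only numpy, scipy, OpenCV 4.12 (cv2) and the standard library are available. Lean on these libraries where they do the work, as an engineer would, in place of code of your own. Each camera call takes 0.05 s, during which the arm holds its last target.

## Task

Lift the green cover off the pins of the relay box and lay it flat in the middle of the rubber mat, then pull out the relay with the orange mark and hold it up to the inspection camera: upright, straight above the red-and-white target, its middle level with the lens, and its orange side turned to face the lens. Finish while still holding it there in the gripper, still and touching nothing else. Do not drop anything, and leave the other two relays and all the other things where they are.

Things in the scene. Friction and masses are not known exactly. Their poses are not given: they have to be found in the camera images.
- relay_box: fixed grey box, 100 mm (x) by 224 mm (y), origin at centre of underside, z up. Deck 35 mm high with three sockets at y = -55, 0, +55 mm. End walls (14 mm thick, centred at y = -104, +104 mm) rise to 80 mm and carry the cover; on each a brass pin at x = 0, 8 mm diameter, 16 mm tall, top at 96 mm. Long sides open.
- cover: loose green plate, 80 mm (x) by 224 mm (y) by 6 mm, 0.16 kg, on the box's end walls, a 12 mm square hole over each pin; lifts straight up, clear after 16 mm. Origin at centre of underside, z up. In its middle a black rib to grip: 14 mm thick (x), 70 mm long (y), from 6 to 38 mm above the origin.
- cover_handle (a point): point inside the rib of the cover, 26 mm above the cover's underside, 12 mm below the rib's top
- relay: relay with the orange mark, 45 g: white block 30 (x) by 26 (y) by 38 mm tall on a steel foot 20 by 18 by 10 mm. Origin: centre of foot's underside, z up. Orange covers its +x side and part of the top. Starts upright in any of the sockets, loose, foot 10 mm deep, top 73 mm above the bench, +x along the box's +y; free space on its y sides, like relays 25 mm away on its x sides.
- relay_mid (a point): middle of the relay's white block, 29 mm above the relay's origin
- relay_ahead (a point): imaginary point in the air 100 mm from relay_mid along the relay's +x, that is straight out from the orange side
- relay_left: another relay of the same make without the mark, in another socket; leave it
- relay_right: another relay of the same make without the mark, in another socket; leave it
- mat: flat black rubber mat fixed on the bench, 260 mm (x) by 240 mm (y), 4 mm thick. Origin at the centre of its underside. To the left or right of the box
- camera: fixed inspection camera on a stand, across the box from the mat. Origin on the bench under the round red-and-white target (52 mm, on a flat aluminium tongue, top 9 mm high). The grey camera (50 mm wide, top 225 mm high; foot 130 mm wide) stands 140 to 230 mm from the target along +x and looks level along -x, 200 mm above the bench.
- lens (a point): front of the camera's lens, 140 mm from the target's axis, 200 mm above the bench
- view (a point): the point in the air straight above the target at lens height, 140 mm in front of the lens, where relay_mid belongs; relay_ahead then lies towards the lens
- ice_scraper: white ice scraper lying at the back of the bench, 200 mm long, bystander
- tyre_gauge: yellow tyre pressure gauge lying at the back of the bench, 145 mm long, 23 mm high, bystander
- socket_wrench: chrome socket wrench lying at the back of the bench, 195 mm long, bystander
- jar: clear screw-top jar with black cap, 72 mm diameter, 100 mm tall, at the back of the bench, bystander

How it is judged:
By the outcome, as a careful person would: the job done as asked, in the order asked, and still so for the second after the job is handed in, while the arm keeps its last pose, push and grip.
It also fails if it takes over 67 s, if anything falls off the work surface, if the arm or the gripper's body presses on something with over 40 N, if the wrist force passes 120 N, or if a joint passes its speed limit or range.

## Working session

There is one attempt and no reset: what is moved stays moved. The work goes in short steps, Python scripts to look and compute and a tool call to move; the robot and the scene stay as the last step left them, time stands still between calls to the robot, and variables do not carry over. Pictures are saved under pics/ and viewed, and the job is handed in when it is done.

Besides the shell and the picture viewer there is one more tool, called after "Emit:" as name([rows], argument=value, ...), one row to a line, values as JSON. drive_tool: Moves the arm, as the interface text tells. Its arguments: {"type":"object","properties":{"motion":{"type":"array","items":{"type":"array","items":{"type":"number"}}},"grip":{"type":"number"},"force":{"type":"number"}},"required":["motion"]}

```bash
mkdir -p pics; ls
python3 - <<'E'
from bench import r
import cv2
for n in("scene","top"):
    im=r.camera(n); cv2.imwrite(f"pics/{n}0.png",im[:,:,::-1]); print(n,r.calibration(n))
print(r.read_state())
E
```

```text
pics
scene {'fx': 367.35909453028694, 'fy': 367.35909453028694, 'cx': 255.96179298813018, 'cy': 191.4598496265102, 'xyz': array([1.3601889 , 0.46927215, 0.7079795 ]), 'orientation': array([0.23412359, 0.41904198, 0.76476284, 0.42979967])}
top {'fx': 407.55486673807394, 'fy': 407.55486673807394, 'cx': 253.1410288446394, 'cy': 195.73485302069088, 'xyz': array([ 0.46586397, -0.00167186,  1.18828024]), 'orientation': array([-0.0516753 ,  0.05923097,  0.71282986, -0.69691818])}
{'time': 0.1, 'joint_positions': array([ 1.29641305,  0.33281968, -0.06467089,  1.46083305,  0.02161751,
        1.34989365, -0.08850103]), 'joint_vel': array([-0.00184547, -0.00171043,  0.00041738, -0.00028284, -0.00122851,
       -0.00066921, -0.00038821]), 'joint_torque': array([ 1.10793251e-03, -6.24549150e+01,  2.43635208e-02, -3.90718961e+01,
       -6.14911783e-02,  3.66338412e-02,  1.16138895e-04]), 'ee_pos': array([ 0.15560606, -0.60499983,  0.24083814]), 'eef_rot': array([-0.70142645, -0.08921845,  0.70159544, -0.08834506]), 'ft_force': array([-0.38566429, -0.06251468, -0.67978325]), 'torque': array([ 0.01153764,  0.07115903, -0.050263  ]), 'width': 0.08692894335669489}
```

View pics/scene0.png

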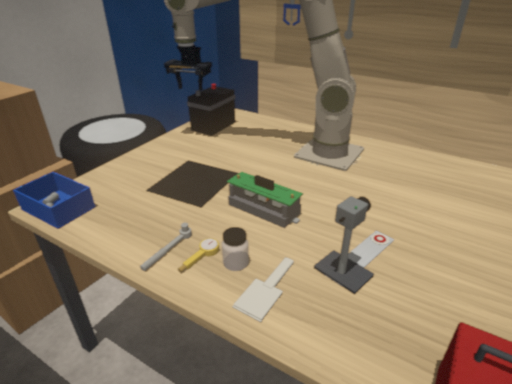

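View pics/top0.png

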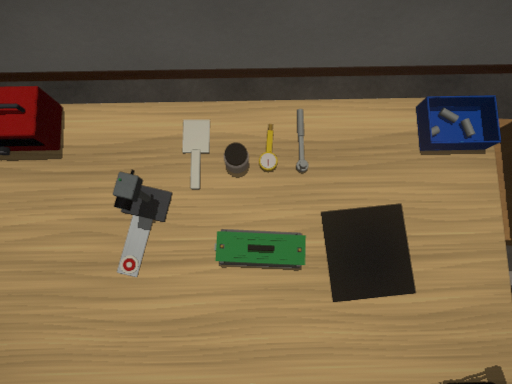

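The top view shows the green cover at about (261,249), the mat at about (367,252), the target at (129,265) and the camera stand at about (135,195). Next I'll measure them.

```bash
cat > h.py <<'E'
import numpy as np, cv2
from bench import r
from scipy.spatial.transform import Rotation as R
C={n:r.calibration(n) for n in("scene","top")}
def ray(n,u,v):
    c=C[n]; d=R.from_quat(c["orientation"]).apply([(u-c["cx"])/c["fx"],-(v-c["cy"])/c["fy"],-1]); return np.array(c["xyz"]),d
def plane(n,u,v,z):
    o,d=ray(n,u,v); return o+d*(z-o[2])/d[2]
def proj(n,p):
    c=C[n]; q=R.from_quat(c["orientation"]).inv().apply(np.array(p)-c["xyz"]); return np.array([c["cx"]+c["fx"]*q[0]/-q[2], c["cy"]+c["fy"]*q[1]/q[2]])
def big(mask):
    cs,_=cv2.findContours(mask.astype(np.uint8),cv2.RETR_EXTERNAL,cv2.CHAIN_APPROX_NONE); return max(cs,key=cv2.contourArea)
def wrect(n,cnt,z):
    p=np.array([plane(n,u,v,z)[:2] for u,v in cnt[:,0,:].astype(float)],np.float32)
    return cv2.minAreaRect((p*1000).astype(np.float32))
def tcp():
    s=r.read_state(); return s["ee_pos"],R.from_quat(s["eef_rot"]),s
E
python3 - <<'E'
from h import *
im=cv2.imread("pics/top0.png"); hsv=cv2.cvtColor(im,cv2.COLOR_BGR2HSV); H,S,V=cv2.split(hsv)
g=(H>45)&(H<85)&(S>90); print("cover",wrect("top",big(g),.086))
roi=np.zeros(H.shape,bool); roi[190:315,310:425]=1
print("mat",wrect("top",big((V<60)&roi),.004))
roi[:]=0; roi[235:262,240:285]=1
print("rib",wrect("top",big((V<45)&roi),.118))
roi[:]=0; roi[250:280,112:146]=1
red=((H<8)|(H>172))&(S>120)&roi; print("target",wrect("top",big(red),.009))
roi[:]=0; roi[238:258,215:308]=1
m=roi&((H<22)|(H>170))&(S>90); n,l,st,ce=cv2.connectedComponentsWithStats(m.astype(np.uint8))
for i in range(1,n):
    if st[i,4]>2: print("pin?",ce[i],st[i,4],plane("top",*ce[i],.096))
# aluminium tongue
roi[:]=0; roi[215:282,112:160]=1
m=(S<45)&(V>120)&roi|red; print("tongue",wrect("top",big(m),.009))
s=cv2.imread("pics/scene0.png")
a=cv2.resize(s[160:235,215:310],None,fx=6,fy=6,interpolation=cv2.INTER_CUBIC); cv2.imwrite("pics/s_box.png",a)
a=cv2.resize(im[160:285,100:320],None,fx=3.5,fy=3.5,interpolation=cv2.INTER_CUBIC); cv2.imwrite("pics/t_z.png",a)
E
```

```text
cover ((498.0948181152344, -31.603302001953125), (237.82728576660156, 80.8775863647461), 85.7452392578125)
mat ((482.3369140625, -341.6423034667969), (257.2479553222656, 237.3236083984375), 4.753105640411377)
rib ((498.1571044921875, -31.138683319091797), (65.20304107666016, 12.934762001037598), 88.6791000366211)
target ((462.1108093261719, 342.695068359375), (31.75127601623535, 30.87091827392578), 88.66825866699219)
pin? [215. 240.] 5 [0.52144029 0.08902115 0.096     ]
pin? [306.5 247.5] 40 [ 0.4959982  -0.15423097  0.096     ]
pin? [221.5 246. ] 6 [0.50516038 0.07188793 0.096     ]
pin? [299.125 249.875] 8 [ 0.4901837  -0.13431828  0.096     ]
tongue ((516.1028442382812, 326.90618896484375), (58.587928771972656, 167.38861083984375), 75.55681610107422)
```

View pics/s_box.png

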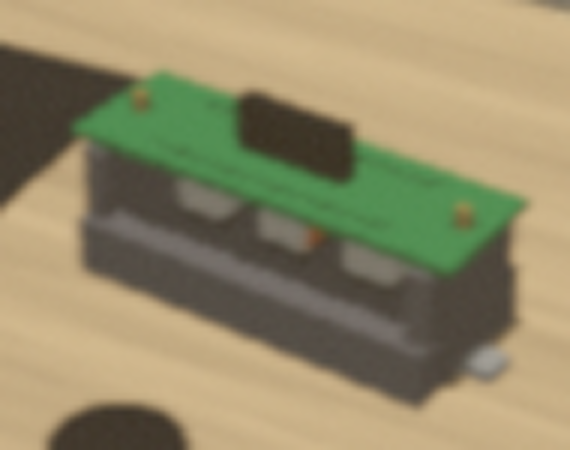

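View pics/t_z.png

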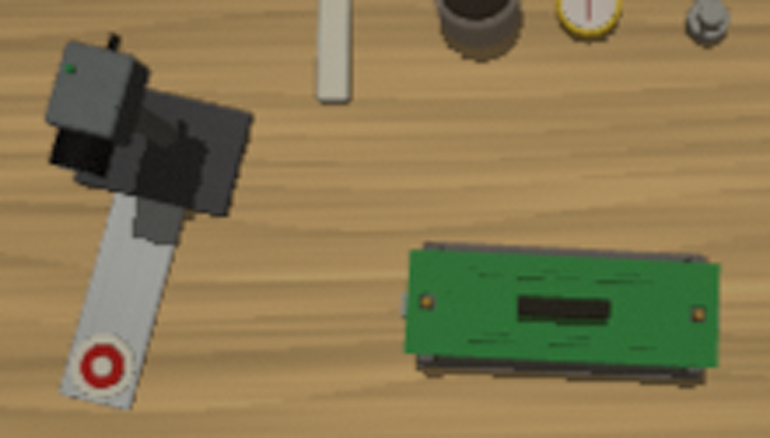

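In the scene view the orange mark is on the middle relay, on its +y side. The pins, rib and cover agree on a box centre of about (0.498, -0.031) and a yaw of about -4.2°. Next I'll get the tongue (lens) direction and the tool yaw.

Run:
```python
from h import *
im=cv2.imread("pics/top0.png"); hsv=cv2.cvtColor(im,cv2.COLOR_BGR2HSV); H,S,V=cv2.split(hsv)
G=im.astype(int)
# wood vs tongue: tongue grey (low sat). per-row edges
L=[];Rr=[]
for v in range(218,262):
    row=S[v,105:165].astype(float); 
    idx=np.where((row<70)&(V[v,105:165]>90))[0]
    if len(idx)>6:
        # subpixel skipped
        a,b=idx[0]+105,idx[-1]+105
        L.append(plane("top",a-.5,v,.009)[:2]);Rr.append(plane("top",b+.5,v,.009)[:2])
for n,P in(("L",L),("R",Rr)):
    P=np.array(P,np.float32); vx,vy,x0,y0=cv2.fitLine(P,cv2.DIST_HUBER,0,.01,.01).ravel()
    if vx<0: vx,vy=-vx,-vy
    t=np.array([.4621,.3427])-[x0,y0]
    print(n,len(P),np.degrees(np.arctan2(vy,vx)),"target offset mm",1000*(vx*t[1]-vy*t[0]))
# target outer white disc
roi=np.zeros(H.shape,bool); roi[245:285,112:146]=1
red=((H<8)|(H>172))&(S>100)&roi
ys,xs=np.nonzero(red); print("red centroid",plane("top",xs.mean(),ys.mean(),.009))
# foot
roi[:]=0; roi[180:225,115:178]=1
c=big(roi&(V<85)); print("foot-ish",wrect("top",c,.01), cv2.boundingRect(c))
# lens: black front, green led of camera in zoom; body top rect
p,q,s=tcp(); print("tool x",q.apply([1,0,0]),"tool y",q.apply([0,1,0]),"z",q.apply([0,0,1]))
x=cv2.imread("pics/scene0.png")
cv2.imwrite("pics/s_cam.png",cv2.resize(x[185:295,305:405],None,fx=5,fy=5,interpolation=cv2.INTER_CUBIC))
for a in(-10,-12,-14,-16,-18):
    d=np.array([np.cos(np.radians(a)),np.sin(np.radians(a))]); T=np.array([.462,.3425])
    print(a,[np.round(proj(n,[*(T+.14*d),.2]),1) for n in("scene","top")],[np.round(proj(n,[*(T+.23*d),.225]),1) for n in("scene","top")])
```

```text
L 44 -14.7818575 target offset mm -29.065666174282494
R 44 9.082668 target offset mm 48.900544876385375
red centroid [0.46284032 0.34216335 0.009     ]
foot-ish ((639.1144409179688, 308.2756652832031), (165.0286407470703, 120.78919219970703), 64.74962615966797) (115, 180, 57, 45)
tool x [-3.92174881e-04  1.19537575e-03 -9.99999209e-01] tool y [ 0.24912535 -0.96847044 -0.00125539] z [-9.68471170e-01 -2.49125642e-01  8.20113795e-05]
-10 [array([367.1, 206. ]), array([117. , 207.7])] [array([349.9, 214.2]), array([121.3, 169.8])]
-12 [array([365.3, 205.2]), array([119. , 208.1])] [array([346.7, 212.7]), array([124.5, 170.3])]
-14 [array([363.5, 204.4]), array([120.9, 208.5])] [array([343.6, 211.3]), array([127.8, 171. ])]
-16 [array([361.7, 203.6]), array([122.9, 208.9])] [array([340.6, 209.8]), array([131. , 171.8])]
-18 [array([360. , 202.7]), array([124.8, 209.5])] [array([337.8, 208.2]), array([134.2, 172.7])]
```

View pics/s_cam.png

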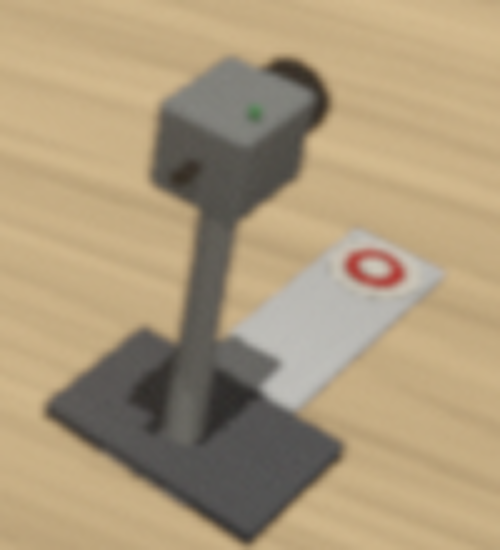

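Run:
```python
from h import *
im=cv2.imread("pics/top0.png"); hsv=cv2.cvtColor(im,cv2.COLOR_BGR2HSV); H,S,V=cv2.split(hsv)
def ang(n,a,b,z,f,o):
    P=[plane(n,u/f+o[0]-.4,v/f+o[1]-.4,z) for u,v in(a,b)]; d=P[1]-P[0]; return np.round(np.degrees(np.arctan2(d[1],d[0])),1),np.round(np.linalg.norm(d)*1000)
s=(5,(305,185)); t=(3.5,(100,160))
print("scene tongue R",ang("scene",(442,272),(297,412),.009,*s),"L",ang("scene",(345,235),(232,335),.009,*s))
print("scene foot back edge",ang("scene",(48,410),(248,540),.010,*s),"side",ang("scene",(342,450),(248,540),.01,*s),"side2",ang("scene",(145,330),(48,410),.01,*s))
print("top foot front",ang("top",(78,185),(228,215),.01,*t),"side",ang("top",(228,215),(252,115),.01,*t))
print("top tongue R",ang("top",(130,410),(180,235),.009,*t),"end",ang("top",(62,397),(130,410),.009,*t))
# automated: bright tongue, R edge only rows 240-270
for name,rows,side in(("L",range(222,268),0),("R",range(236,268),1)):
    P=[]
    for v in rows:
        row=S[v,105:160].astype(float); k=np.where(row<60)[0]
        # keep first contiguous run
        run=[k[0]]
        for j in k[1:]:
            if j-run[-1]<=2 or V[v,105+j]>120 and j-run[-1]<=14 and (j in k): run.append(j)
        i=run[0] if side==0 else run[-1]
        a,b=(i-1,i) if side==0 else (i+1,i)
        f=(row[a]-60)/(row[a]-row[b]+1e-9); P.append(plane("top",105+a+(b-a)*f,v,.009)[:2])
    P=np.array(P,np.float32); vx,vy,x0,y0=cv2.fitLine(P,cv2.DIST_HUBER,0,.001,.001).ravel()
    t_=np.array([.4625,.3424])-[x0,y0]; sg=np.sign(vx)
    print(name,np.degrees(np.arctan2(vy*sg,vx*sg)),1000*sg*(vx*t_[1]-vy*t_[0]))
# white/red disc centre from scene
x=cv2.imread("pics/scene0.png"); h=cv2.cvtColor(x,cv2.COLOR_BGR2HSV); m=((h[...,0]<8)|(h[...,0]>172))&(h[...,1]>90); mm=np.zeros_like(m); mm[225:250,365:395]=1
ys,xs=np.nonzero(m&mm); print("scene target",plane("scene",xs.mean(),ys.mean(),.009),len(xs))
# tool move to above cover
p,q,_=tcp(); goal=np.array([.498,-.0313,.242]); print("move(cm)",100*q.inv().apply(goal-p))
```

```text
scene tongue R (np.float64(-13.2), np.float64(162.0)) L (np.float64(-13.2), np.float64(125.0))
scene foot back edge (np.float64(75.2), np.float64(125.0)) side (np.float64(-14.5), np.float64(87.0)) side2 (np.float64(-13.5), np.float64(89.0))
top foot front (np.float64(-102.6), np.float64(127.0)) side (np.float64(-12.9), np.float64(86.0))
top tongue R (np.float64(-15.1), np.float64(146.0)) end (np.float64(-101.9), np.float64(56.0))
L -14.514655 -28.37626256465661
R -14.413839 31.29806729266282
scene target [0.45871755 0.34275861 0.009     ] 46
move(cm) [ -0.06103552 -47.03137776 -47.45219072]
```

Lens direction is about -14°, and the target is at about (0.4615, 0.3425). Moving to a point above the rib.

Emit:
drive_tool([
  [4,-47,-47.4,-14.3],
  [4,-47,-47.4,-14.3],
  [4,-47,-47.4,-14.3],
  [4,-47,-47.4,-14.3],
  [4,-47,-47.4,-14.3],
  [4,-47,-47.4,-14.3],
  [4,-47,-47.4,-14.3],
  [4,-47,-47.4,-14.3],
  [4,-47,-47.4,-14.3],
  [4,-47,-47.4,-14.3],
  [4,-47,-47.4,-14.3],
  [4,-47,-47.4,-14.3],
  [4,-47,-47.4,-14.3],
  [4,-47,-47.4,-14.3],
  [4,-47,-47.4,-14.3],
  [4,-47,-47.4,-14.3],
  [4,-47,-47.4,-14.3],
  [4,-47,-47.4,-14.3],
  [4,-47,-47.4,-14.3],
  [4,-47,-47.4,-14.3],
], grip=0)

```text
time: 1.77
ee_pos: [0.4972, -0.0335, 0.2013]
eef_rot: [-0.518, -0.481, 0.518, -0.481]
ft_force: [-0.4, -0.1, 0.1]
width: 0.0869
```

```bash
cat > st.py <<'E'
from h import *
import sys
p,q,s=tcp(); y=q.apply([0,1,0]); print("t",s["time"],"tcp",np.round(p,4),"yaw_y",round(np.degrees(np.arctan2(y[1],y[0])),2),"down",np.round(q.apply([1,0,0]),4),"j",np.round(s["joint_positions"],3),"F",np.round(s["ft_force"],2),"w",round(s["width"],4))
if len(sys.argv)>3:
    g=np.array([float(a) for a in sys.argv[1:4]]); print("move cm",np.round(100*q.inv().apply(g-p),2))
    if len(sys.argv)>4: print("twist units",round(-((float(sys.argv[4])-np.degrees(np.arctan2(y[1],y[0]))+180)%360-180)/5,2))
E
python3 st.py .498 -.0313 .11 -4.2
python3 - <<'E'
from h import *
for n in("scene","top"): cv2.imwrite(f"pics/{n}1.png",r.camera(n)[:,:,::-1])
E
```

```text
t 1.7667 tcp [ 0.4972 -0.0335  0.2013] yaw_y -4.18 down [-6.e-04 -7.e-04 -1.e+00] j [ 0.665  0.144 -0.738  1.811  0.103  1.227 -0.176] F [-0.42 -0.06  0.13] w 0.0869
move cm [ 9.13  0.07 -0.23]
twist units 0.0
```

View pics/scene1.png

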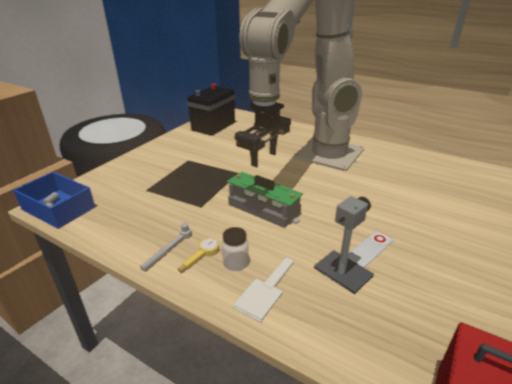

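The gripper stands over the cover with its jaws across the rib. Descending and gripping.

Emit:
drive_tool([
  [2,0.05,-0.2,0],
  [4,0.05,-0.2,0],
  [6,0.05,-0.2,0],
  [7.5,0.05,-0.2,0],
  [8.5,0.05,-0.2,0],
  [9.1,0.05,-0.2,0],
  [9.1,0.05,-0.2,0],
  [9.1,0.05,-0.2,0],
  [9.1,0.05,-0.2,0],
])

```text
time: 2.62
ee_pos: [0.4989, -0.0302, 0.1115]
eef_rot: [0.518, 0.481, -0.517, 0.482]
ft_force: [1.1, 0.3, -0.2]
width: 0.0868
```

Emit:
drive_tool([
  [0,0,0,0],
  [0,0,0,0],
  [0,0,0,0],
  [0,0,0,0],
  [0,0,0,0],
  [0,0,0,0],
  [0,0,0,0],
  [0,0,0,0],
  [0,0,0,0],
  [0,0,0,0],
], grip=255, force=30)

```text
time: 3.45
ee_pos: [0.4983, -0.03, 0.1105]
eef_rot: [-0.517, -0.482, 0.517, -0.482]
ft_force: [-0.7, -0.5, 0.4]
width: 0.0284
```

```bash
python3 st.py .498 -.0313 .11 -4.2
python3 - <<'E'
from h import *
im=r.camera("scene"); cv2.imwrite("pics/s2.png",cv2.resize(im[110:240,200:320,::-1],None,fx=4,fy=4))
E
```

```text
t 3.45 tcp [ 0.4983 -0.03    0.1105] yaw_y -4.07 down [ 0. -0. -1.] j [ 0.625  0.255 -0.726  1.91   0.194  1.047 -0.254] F [-0.68 -0.48  0.4 ] w 0.0284
move cm [ 0.05 -0.02  0.13]
twist units 0.03
```

View pics/s2.png

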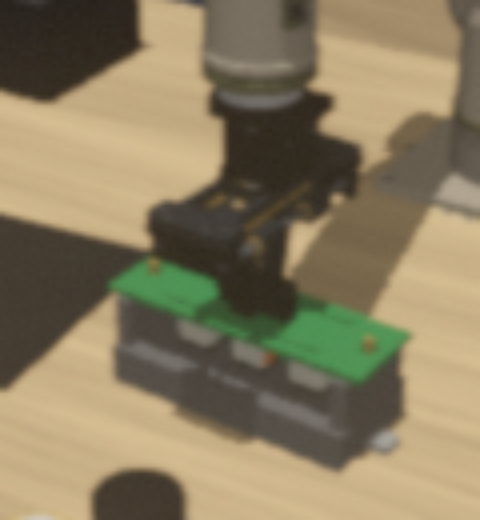

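The fingers are closing around the rib and need a little longer.

Emit:
drive_tool([
  [0,0,0,0],
  [0,0,0,0],
  [0,0,0,0],
  [0,0,0,0],
  [0,0,0,0],
  [0,0,0,0],
  [0,0,0,0],
])

```text
time: 4.08
ee_pos: [0.4982, -0.0301, 0.1105]
eef_rot: [-0.517, -0.482, 0.518, -0.482]
ft_force: [-0.2, 0.5, 1.4]
width: 0.0141
```

Emit:
drive_tool([
  [-0.3,0,0,0],
  [-0.8,0,0,0],
  [-1.4,0,0,0],
  [-2.2,0,0,0],
  [-3,0,0,0],
  [-3,0,0,0],
  [-3,0,0,0],
  [-3,0,0,0],
])

```text
time: 4.75
ee_pos: [0.4983, -0.0302, 0.1405]
eef_rot: [-0.517, -0.482, 0.518, -0.482]
ft_force: [0.3, 0.6, -2.3]
width: 0.0138
```

```bash
python3 st.py .4823 -.3416 .16 4.75
python3 - <<'E'
from h import *
im=r.camera("scene"); cv2.imwrite("pics/s3.png",cv2.resize(im[110:240,200:320,::-1],None,fx=4,fy=4))
E
```

```text
t 4.75 tcp [ 0.4983 -0.0302  0.1405] yaw_y -4.08 down [ 1.e-04 -3.e-04 -1.e+00] j [ 0.64   0.214 -0.735  1.881  0.161  1.106 -0.227] F [ 0.33  0.58 -2.32] w 0.0138
move cm [-1.94  0.62 31.18]
twist units -1.77
```

View pics/s3.png

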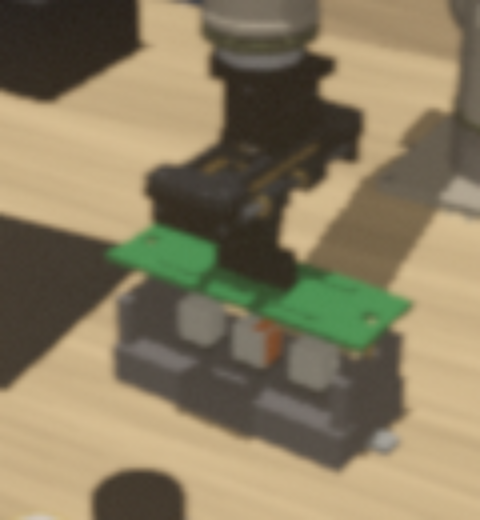

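Cover is clear of both pins (holes visible at (150,240) and (370,318) in the crop) and the orange relay is still seated. Carrying the cover to the mat.

Emit:
drive_tool([
  [-1,0,0,0],
  [-2,0.1,0.8,0],
  [-2.5,0.2,2.5,-0.1],
  [-2.5,0.3,5,-0.3],
  [-2.5,0.4,8,-0.6],
  [-2.5,0.5,11,-0.9],
  [-2.5,0.6,14,-1.2],
  [-2.5,0.6,17,-1.5],
  [-2.5,0.6,20,-1.8],
  [-2.5,0.6,23,-1.8],
  [-2.5,0.6,26,-1.8],
  [-2.5,0.6,28.5,-1.8],
  [-2.5,0.6,30.3,-1.8],
  [-2.5,0.6,31.1,-1.8],
  [-2.5,0.6,31.1,-1.8],
  [-2.5,0.6,31.1,-1.8],
  [-2.5,0.6,31.1,-1.8],
])

```text
time: 6.22
ee_pos: [0.4828, -0.3391, 0.1659]
eef_rot: [0.478, 0.521, -0.477, 0.521]
ft_force: [1.1, 0.1, -1.7]
width: 0.0138
```

```bash
python3 st.py .4823 -.3410 .034 4.75
python3 - <<'E'
from h import *
for n in("scene","top"): cv2.imwrite(f"pics/{n}4.png",r.camera(n)[:,:,::-1])
E
```

```text
t 6.2167 tcp [ 0.4828 -0.3391  0.1659] yaw_y 5.04 down [ 5.e-04  5.e-04 -1.e+00] j [ 0.981  0.361 -0.548  1.631  0.197  1.206  0.479] F [ 1.07  0.12 -1.73] w 0.0138
move cm [13.19 -0.08  0.19]
twist units 0.06
```

View pics/top4.png

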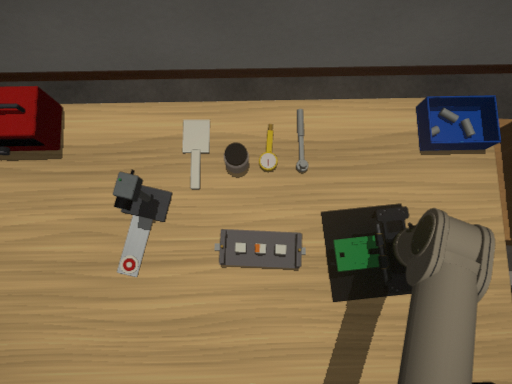

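View pics/scene4.png

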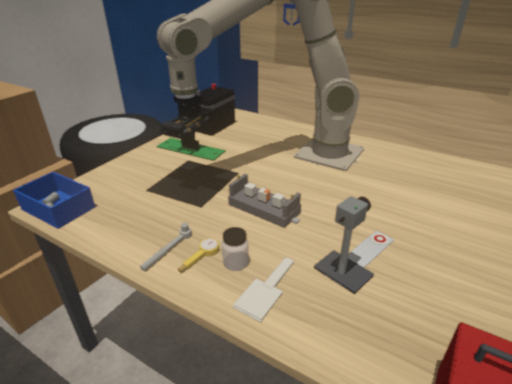

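Cover hangs level over the mat in both views, and the three relays at about (240,248), (261,249) and (281,250) in the top view are uncovered. Lowering.

Emit:
drive_tool([
  [2,-0.05,0.15,0],
  [4,-0.05,0.15,0],
  [6,-0.05,0.15,0],
  [8,-0.05,0.15,0],
  [10,-0.05,0.15,0],
  [11.3,-0.05,0.15,0],
  [12.1,-0.05,0.15,0],
  [12.5,-0.05,0.15,0],
  [12.8,-0.05,0.15,0],
  [12.8,-0.05,0.15,0],
  [12.8,-0.05,0.15,0],
])

```text
time: 7.23
ee_pos: [0.4824, -0.3425, 0.0384]
eef_rot: [0.478, 0.521, -0.478, 0.521]
ft_force: [0.5, -0.1, -1.1]
width: 0.0139
```

```bash
python3 st.py .4823 -.3410 .0345 4.75
```

```text
t 7.2333 tcp [ 0.4824 -0.3425  0.0384] yaw_y 4.93 down [ 1.e-03 -8.e-04 -1.e+00] j [ 0.948  0.505 -0.506  1.733  0.287  0.976  0.419] F [ 0.51 -0.15 -1.11] w 0.0139
move cm [ 0.39  0.01 -0.15]
twist units 0.04
```

Emit:
drive_tool([
  [0.2,0,-0.15,0],
  [0.3,0,-0.15,0],
  [0.35,0,-0.15,0],
  [0.4,0,-0.15,0],
  [0.4,0,-0.15,0],
  [0.4,0,-0.15,0],
])

```text
time: 7.73
ee_pos: [0.4819, -0.3407, 0.0345]
eef_rot: [0.478, 0.521, -0.478, 0.521]
ft_force: [-4.2, 3.0, 7.7]
width: 0.0136
```

```bash
python3 st.py .4823 -.3410 .0345 4.75
python3 - <<'E'
from h import *
# relays in the earlier top picture: white tops at z=.073, orange
im=cv2.imread("pics/top4.png"); H,S,V=cv2.split(cv2.cvtColor(im,cv2.COLOR_BGR2HSV))
roi=np.zeros(H.shape,bool); roi[238:262,230:292]=1
for n,m in(("white",roi&(S<60)&(V>130)),("orange",roi&(H<22)&(S>130)&(V>110))):
    k,l,st,ce=cv2.connectedComponentsWithStats(m.astype(np.uint8))
    for i in range(1,k):
        if st[i,4]>4: print(n,ce[i],st[i],plane("top",*ce[i],.073)[:2])
cv2.imwrite("pics/t4z.png",cv2.resize(im[225:275,210:312],None,fx=7,fy=7,interpolation=cv2.INTER_CUBIC))
for y in(-.055,0,.055): 
    a=np.radians(-4.2); print(proj("top",[.498-np.sin(a)*y,-.0313+np.cos(a)*y,.073]))
E
```

```text
t 7.7333 tcp [ 0.4819 -0.3407  0.0345] yaw_y 4.94 down [ 1.e-04 -4.e-04 -1.e+00] j [ 0.945  0.509 -0.505  1.738  0.29   0.97   0.414] F [-4.23  3.02  7.7 ] w 0.0136
move cm [0.   0.03 0.03]
twist units 0.04
white [240.10309278 247.        ] [235 243  11   9  97] [0.5021313  0.02298959]
white [262.43636364 248.07272727] [259 244   7   9  55] [ 0.49784551 -0.03758519]
white [280.47252747 248.74725275] [276 244  10  10  91] [ 0.49490043 -0.08652893]
orange [256.71428571 247.37142857] [255 244   5   8  35] [ 0.50009292 -0.02209261]
[280.34555238 249.0949952 ]
[260.12200701 248.06907965]
[239.89657041 247.04306817]
```

View pics/t4z.png

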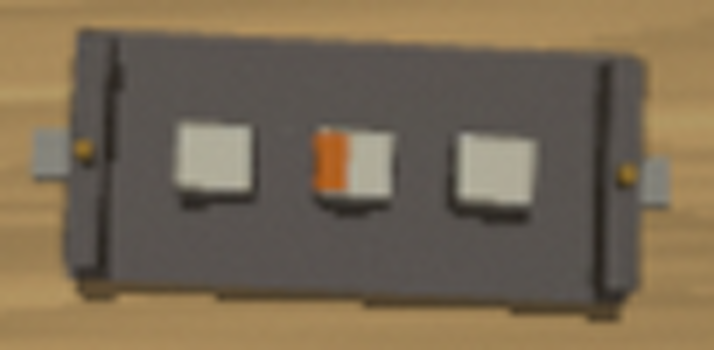

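The cover is in contact, at +7.7 N. The relay in the middle socket measures about (0.498, -0.031), with its orange side towards +y. Releasing and then rising.

Emit:
drive_tool([
  [0,0,0,0],
  [0,0,0,0],
  [0,0,0,0],
  [0,0,0,0],
  [0,0,0,0],
  [0,0,0,0],
  [0,0,0,0],
], grip=0)

```text
time: 8.32
ee_pos: [0.4817, -0.3408, 0.0335]
eef_rot: [0.478, 0.521, -0.478, 0.521]
ft_force: [-0.2, -0.4, 0.0]
width: 0.0525
```

Emit:
drive_tool([
  [-0.5,0,0,0],
  [-2,0,0,0],
  [-4.5,0,0,0],
  [-7.5,0,0,0],
  [-10.5,0,0,0],
  [-11.5,0,0,0],
  [-11.5,0,0,0],
  [-11.5,0,0,0],
])

```text
time: 8.98
ee_pos: [0.4818, -0.3409, 0.1488]
eef_rot: [0.478, 0.521, -0.478, 0.521]
ft_force: [-0.2, 0.9, -0.7]
width: 0.0871
```

```bash
python3 st.py .498 -.0312 .15 -4.2
```

```text
t 8.9833 tcp [ 0.4818 -0.3409  0.1488] yaw_y 4.92 down [ 6.e-04 -8.e-04 -1.e+00] j [ 0.981  0.376 -0.544  1.649  0.208  1.173  0.473] F [-0.22  0.89 -0.74] w 0.0871
move cm [ -0.14   4.27 -30.71]
twist units 1.82
```

Emit:
drive_tool([
  [-0.5,0.3,-2,0.1],
  [-0.5,0.7,-5,0.3],
  [-0.3,1.2,-8.5,0.6],
  [-0.2,1.7,-12,0.9],
  [-0.2,2.2,-15.5,1.1],
  [-0.2,2.7,-19,1.3],
  [-0.2,3.2,-22.5,1.5],
  [-0.2,3.7,-26,1.7],
  [-0.2,4.1,-28.5,1.8],
  [-0.2,4.3,-30.2,1.8],
  [-0.2,4.3,-30.7,1.8],
  [-0.2,4.3,-30.7,1.8],
  [-0.2,4.3,-30.7,1.8],
  [-0.2,4.3,-30.7,1.8],
])

```text
time: 10.15
ee_pos: [0.4979, -0.0329, 0.15]
eef_rot: [-0.518, -0.482, 0.518, -0.481]
ft_force: [-0.1, -0.4, 0.5]
width: 0.0869
```

```bash
python3 st.py .498 -.0312 .063 -4.2
python3 - <<'E'
from h import *
for n in("scene","top"): cv2.imwrite(f"pics/{n}5.png",r.camera(n)[:,:,::-1])
im=cv2.imread("pics/top5.png"); H,S,V=cv2.split(cv2.cvtColor(im,cv2.COLOR_BGR2HSV))
print("cover",wrect("top",big((H>45)&(H<85)&(S>90)),.010))
roi=np.zeros(H.shape,bool); roi[190:315,310:425]=1
k=((V<60)|((H>45)&(H<85)&(S>90)))&roi
print("mat",wrect("top",big(k),.004))
E
```

```text
t 10.15 tcp [ 0.4979 -0.0329  0.15  ] yaw_y -4.19 down [-9.e-04 -3.e-04 -1.e+00] j [ 0.641  0.201 -0.727  1.871  0.148  1.125 -0.214] F [-0.07 -0.38  0.48] w 0.0869
move cm [ 8.7   0.   -0.17]
twist units 0.0
cover ((482.8809509277344, -341.06744384765625), (83.89253234863281, 239.3595428466797), 4.8622307777404785)
mat ((482.3453369140625, -342.9447021484375), (257.2244873046875, 240.5430908203125), 4.683852672576904)
```

View pics/top5.png

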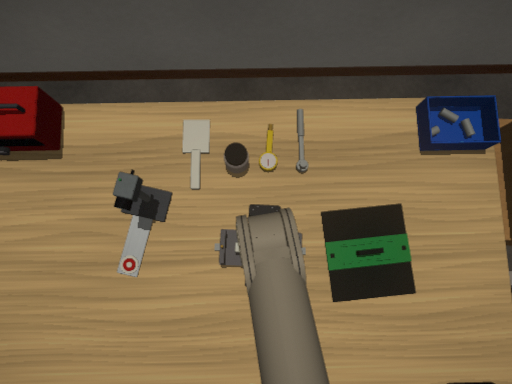

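View pics/scene5.png

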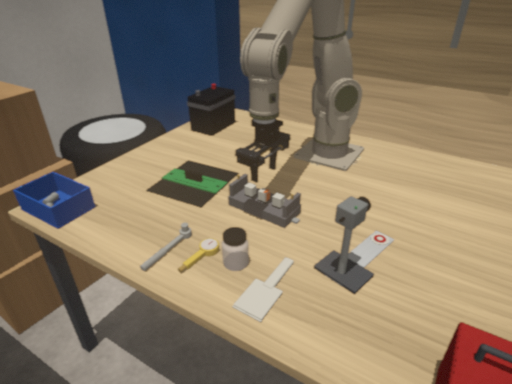

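The cover lies flat and aligned, within 2 mm of the mat's centre. Descending on the relay.

Emit:
drive_tool([
  [2,0,-0.15,0],
  [4,0,-0.15,0],
  [5.5,0,-0.15,0],
  [6.8,0,-0.15,0],
  [7.8,0,-0.15,0],
  [8.4,0,-0.15,0],
  [8.7,0,-0.15,0],
  [8.7,0,-0.15,0],
  [8.7,0,-0.15,0],
])

```text
time: 11.0
ee_pos: [0.4987, -0.0297, 0.064]
eef_rot: [0.518, 0.482, -0.517, 0.482]
ft_force: [1.2, -0.8, -0.1]
width: 0.0869
```

```bash
python3 st.py .498 -.0312 .063 -4.2
python3 - <<'E'
from h import *
im=r.camera("scene"); cv2.imwrite("pics/s6.png",cv2.resize(im[110:240,200:320,::-1],None,fx=4,fy=4))
E
```

```text
t 11.0 tcp [ 0.4987 -0.0297  0.064 ] yaw_y -4.08 down [ 7.e-04 -1.e-04 -1.e+00] j [ 0.591  0.323 -0.699  1.948  0.253  0.957 -0.301] F [ 1.19 -0.75 -0.1 ] w 0.0869
move cm [ 0.1  -0.06  0.15]
twist units 0.02
```

View pics/s6.png

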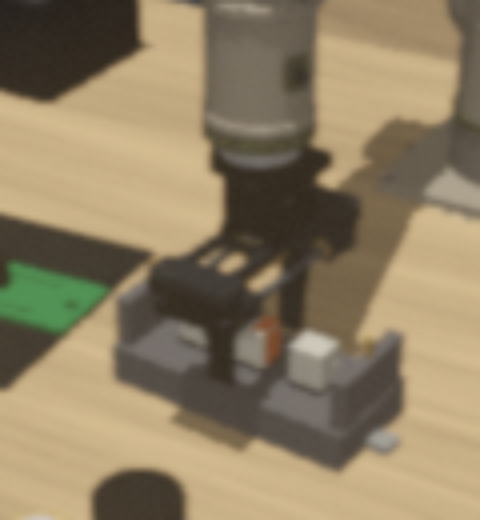

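One finger stands on each free side of the orange relay, and the neighbouring relays are clear. Closing.

Emit:
drive_tool([
  [0.1,0,0.1,0],
  [0.1,0,0.1,0],
  [0.1,0,0.1,0],
  [0.1,0,0.1,0],
  [0.1,0,0.1,0],
  [0.1,0,0.1,0],
  [0.1,0,0.1,0],
  [0.1,0,0.1,0],
  [0.1,0,0.1,0],
  [0.1,0,0.1,0],
  [0.1,0,0.1,0],
  [0.1,0,0.1,0],
  [0.1,0,0.1,0],
  [0.1,0,0.1,0],
], grip=255, force=20)

```text
time: 12.22
ee_pos: [0.4982, -0.0307, 0.0625]
eef_rot: [-0.517, -0.482, 0.517, -0.482]
ft_force: [-0.6, -0.6, 0.4]
width: 0.0257
```

```bash
python3 st.py .498 -.0312 .063 -4.2
```

```text
t 12.2167 tcp [ 0.4982 -0.0307  0.0625] yaw_y -4.07 down [-0.e+00 -1.e-04 -1.e+00] j [ 0.592  0.325 -0.698  1.949  0.254  0.955 -0.3  ] F [-0.55 -0.56  0.35] w 0.0257
move cm [-0.05 -0.02  0.05]
twist units 0.03
```

Width is 25.7 mm, which matches the 26 mm block. Pulling straight up.

Emit:
drive_tool([
  [-0.3,0,0,0],
  [-0.9,0,0,0],
  [-1.7,0,0,0],
  [-2.8,0,0,0],
  [-4.5,0,0,0],
  [-6.5,0,0,0],
  [-9,0,0,0],
  [-11.5,0,0,0],
  [-14,0,0,0],
  [-16.5,0,0,0],
  [-18,0,0,0],
  [-18.8,0,0,0],
  [-18.8,0,0,0],
  [-18.8,0,0,0],
  [-18.8,0,0,0],
])

```text
time: 13.47
ee_pos: [0.4977, -0.0307, 0.2495]
eef_rot: [-0.517, -0.482, 0.518, -0.482]
ft_force: [0.5, 0.5, -0.6]
width: 0.0259
```

```bash
python3 st.py .4615 .3425 .25 -104
python3 - <<'E'
from h import *
im=r.camera("scene"); cv2.imwrite("pics/s7.png",cv2.resize(im[80:240,180:320,::-1],None,fx=3.5,fy=3.5))
E
```

```text
t 13.4667 tcp [ 0.4977 -0.0307  0.2495] yaw_y -4.07 down [-1.5e-03  2.0e-04 -1.0e+00] j [ 0.671  0.105 -0.739  1.742  0.073  1.324 -0.154] F [ 0.53  0.5  -0.59] w 0.0259
move cm [ -0.04  -6.26 -36.97]
twist units 19.99
```

View pics/s7.png

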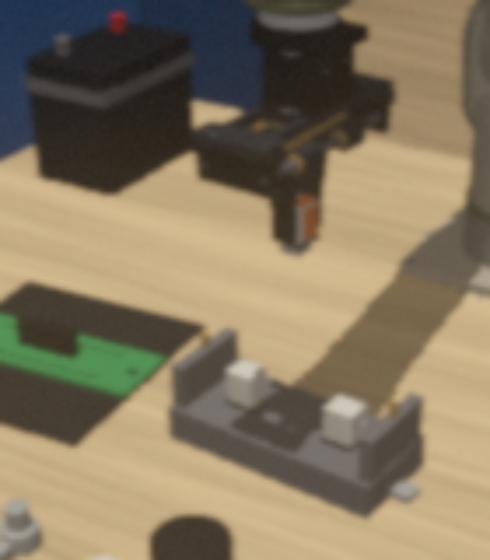

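The relay is out and held with orange towards +y, and the other two are still in their sockets. Carrying it over, with the twist.

Emit:
drive_tool([
  [0,-0.2,-1,0.5],
  [0,-0.6,-3,1.5],
  [0,-1,-5.5,2.7],
  [0,-1.5,-8,3.9],
  [0,-1.9,-10.5,5.1],
  [0,-2.4,-13,6.3],
  [0,-2.8,-15.5,7.5],
  [0,-3.2,-18,8.7],
  [0,-3.6,-20.5,9.9],
  [0,-4,-23,11.1],
  [0,-4.4,-25.5,12.2],
  [0,-4.8,-28,13.3],
  [0,-5.2,-30.5,14.4],
  [0,-5.6,-33,15.4],
  [0,-5.9,-35,16.3],
  [0,-6.1,-36.2,17],
  [0,-6.2,-37,17.6],
  [0,-6.2,-37,18],
  [0,-6.2,-37,18],
  [0,-6.2,-37,18],
])

```text
time: 15.18
ee_pos: [0.4624, 0.3425, 0.2496]
eef_rot: [-0.706, 0.025, 0.707, 0.024]
ft_force: [-0.6, 0.2, 0.7]
width: 0.0257
```

```bash
python3 st.py .4615 .3425 .2085 -104
```

```text
t 15.1833 tcp [0.4624 0.3425 0.2496] yaw_y -93.99 down [-1.2e-03 -9.0e-04 -1.0e+00] j [-0.041  0.324 -0.829  1.549  0.242  1.376 -2.532] F [-0.57  0.17  0.69] w 0.0257
move cm [4.11 0.01 0.09]
twist units 2.0
```

j7 is close to its limit, so I'll continue the twist in small steps.

Emit:
drive_tool([
  [0,0,0.1,0.3],
  [0,0,0.1,0.6],
  [0,0,0.1,0.9],
  [0,0,0.1,1.2],
  [0,0,0.1,1.5],
  [0,0,0.1,1.8],
  [0,0,0.1,2],
  [0,0,0.1,2],
  [0,0,0.1,2],
  [0,0,0.1,2],
])

```text
time: 16.02
ee_pos: [0.4615, 0.3429, 0.2504]
eef_rot: [-0.702, 0.086, 0.702, 0.086]
ft_force: [0.1, 0.6, -1.1]
width: 0.0261
```

```bash
python3 st.py .4615 .3425 .2085 -104
```

```text
t 16.0167 tcp [0.4615 0.3429 0.2504] yaw_y -104.03 down [-1.e-04 -2.e-04 -1.e+00] j [-0.412  0.24  -0.362  1.57   0.087  1.347 -2.599] F [ 0.12  0.61 -1.08] w 0.0261
move cm [ 4.19  0.04 -0.01]
twist units -0.01
```

It reached -104° by swinging the elbow, but j7 sits right at its limit. I'll over-twist slightly and slowly, then come back, to gain margin.

Emit:
drive_tool([
  [0,0,0,0.1],
  [0,0,0,0.2],
  [0,0,0,0.3],
  [0,0,0,0.4],
  [0,0,0,0.5],
  [0,0,0,0.6],
  [0,0,0,0.6],
  [0,0,0,0.4],
  [0,0,0,0.2],
  [0,0,0,0],
  [0,0,0,0],
  [0,0,0,0],
])

```text
time: 17.02
ee_pos: [0.4618, 0.3427, 0.2505]
eef_rot: [-0.702, 0.087, 0.702, 0.087]
ft_force: [0.2, 0.8, -0.3]
width: 0.026
```

```bash
python3 st.py .4615 .3425 .2085 -104
python3 - <<'E'
from h import *
for n in("scene","top"): cv2.imwrite(f"pics/{n}8.png",r.camera(n)[:,:,::-1])
im=cv2.imread("pics/scene8.png");cv2.imwrite("pics/s8.png",cv2.resize(im[130:290,290:420],None,fx=3.7,fy=3.7))
E
```

```text
t 17.0167 tcp [0.4618 0.3427 0.2505] yaw_y -104.08 down [-0.  0. -1.] j [-0.645  0.22  -0.086  1.583  0.019  1.34  -2.549] F [ 0.24  0.83 -0.32] w 0.026
move cm [4.2  0.03 0.02]
twist units -0.02
```

View pics/s8.png

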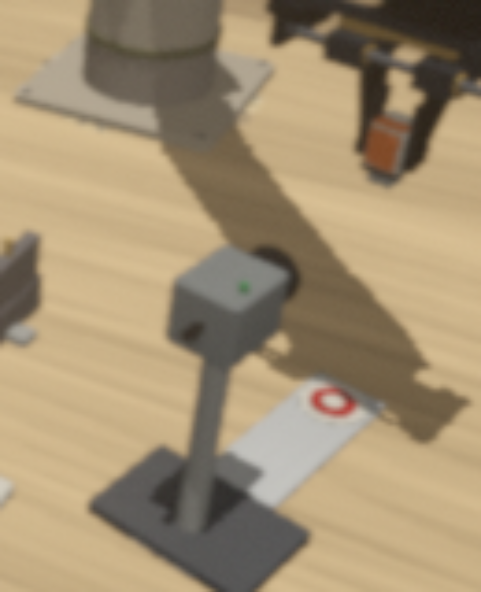

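View pics/top8.png

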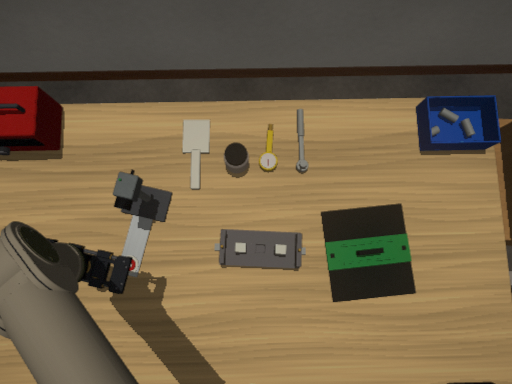

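The orange side faces the camera and j7 now has margin. Lowering to lens height.

Emit:
drive_tool([
  [0.5,0,0,0],
  [1.2,0,0,0],
  [2,0,0,0],
  [2.8,0,0,0],
  [3.5,0,0,0],
  [4,0,0,0],
  [4.2,0,0,0],
  [4.2,0,0,0],
  [4.2,0,0,0],
  [4.2,0,0,0],
  [4.2,0,0,0],
  [4.2,0,0,0],
])

```text
time: 18.12
ee_pos: [0.4618, 0.3429, 0.2088]
eef_rot: [0.702, -0.087, -0.702, -0.087]
ft_force: [0.5, 0.0, -1.0]
width: 0.026
```

```bash
python3 st.py .4615 .3425 .2085 -104
python3 - <<'E'
from h import *
im=r.camera("scene")[:,:,::-1].copy(); t=r.camera("top"); cv2.imwrite("pics/top9.png",t[:,:,::-1])
H,S,V=cv2.split(cv2.cvtColor(im,cv2.COLOR_BGR2HSV))
m=(H<20)&(S>130)&(V>70); m[:150]=0;m[230:]=0;m[:,:340]=0;m[:,430:]=0
c=big(m); M=cv2.moments(c); print("orange px",M["m10"]/M["m00"],M["m01"]/M["m00"],cv2.boundingRect(c))
a=np.radians(-14); d=np.array([np.cos(a),np.sin(a)])
p,q,_=tcp(); print("expected face centre",proj("scene",[*(p[:2]+.015*d),p[2]-.0085]))
cv2.imwrite("pics/s9.png",cv2.resize(im[130:290,290:420],None,fx=3.7,fy=3.7))
print(np.round(r.read_state()["joint_vel"],4))
E
```

```text
t 18.1167 tcp [0.4618 0.3429 0.2088] yaw_y -104.08 down [ 4.e-04  2.e-04 -1.e+00] j [-0.646  0.245 -0.085  1.64   0.022  1.257 -2.551] F [ 0.49  0.05 -1.03] w 0.026
move cm [0.03 0.05 0.02]
twist units -0.02
orange px 389.35612535612535 183.76353276353277 (385, 179, 9, 11)
expected face centre [389.28839645 185.25340692]
[-0.0015  0.0017  0.0012  0.0026  0.0016 -0.001  -0.0003]
```

View pics/s9.png

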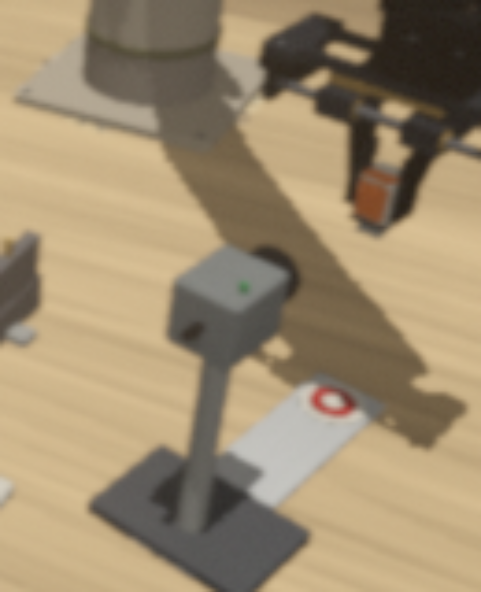

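View pics/top9.png

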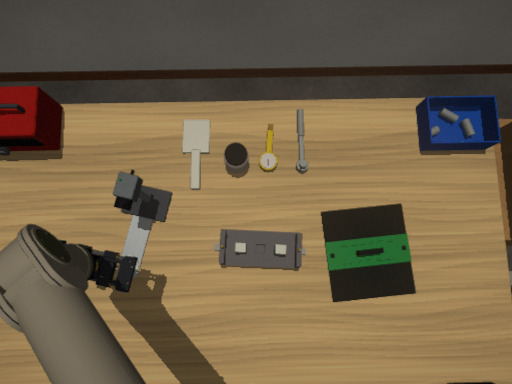

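The orange face is within 1.5 px of where it should project, and the arm is still. Handing in.

```bash
python3 -c "
from bench import r
print(r.close_job())"
```

```text
the job is handed in; nothing more can be done
None
```

The job was handed in at about 18 s of the 67 s allowed. The green cover lies flat on the mat, and the orange-marked relay is held in front of the inspection camera in the gripper.

- **Cover:** it came straight up off the pins. In the top view its centre is within about 2 mm of the mat's centre, and it is turned in line with the mat.
- **Relay position:** I pulled it from the middle socket. Its middle works out at about (0.462, 0.343, 0.200) m. The target measures about (0.4615, 0.3425), so it is level with the lens. That height comes from the arm's reading and the grip height; I did not measure it separately.
- **Relay facing:** the orange side faces about -14°, towards the lens. In the scene view the orange patch was within 1.5 px of where it should appear.
- **At hand-in:** the grip width was 26 mm, the joint speeds were near zero, and nothing was touching the relay but the fingers. The other two relays and the bystander items looked unmoved.

**Disagreements:**
- The two cameras place the target about 4 mm apart in x, so I used the middle.
- My estimates of the lens direction spread from about -12° to -15°.
- The last joint got to within 0.001 rad of its range during the turn. I backed it off to about 0.05 rad of margin before finishing.

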